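Moisture check on a toppled lamp base

ROBOT

A 6-joint arm with a two-finger parallel gripper is mounted at the origin on the work surface. World frame = base frame: x ahead of the robot, y to its left, z up, the work surface at z = 0. Lengths are in m, angles in rad, forces in N, time in s.
With the tool pointing down it reaches from about 0.3 to 0.775 m from the base axis. Payload 14.6 kg.
Tool frame: the origin (TCP) lies on the centre line of the jaws, within the pads' length; the fingertips stand ctrl.tcp_to_tips ahead of it and the grasp point (between the pads) lies 2 mm behind it (ctrl.tcp_to_tips is the distance from the TCP to the fingertips, in m); z points along the fingers, y is the line along which they close (so a half turn about z gives the same grasp; the last joint's range is limited). The gripper opens to 94 mm and grips with 3 to 60 N. Pads are 16 mm wide; open, the fingers measure 119 mm over their backs; the gripper's body (75 mm by 177 mm) begins 78 mm behind the grasp point.
Start: joints at [1.122, 0.3, 1.521, -0, 1.321, -0.067], TCP at [0.205, 0.51, 0.222] pointing down, gripper open.
Joint ranges: [-3.03, 3.03], [-0.79, 2.21], [0.23, 2.52], [-1.04, 4.18], [0, 3.07], [-2.55, 2.55]. Speed limits (rad/s): [2.22, 2.22, 2.57, 3.14, 3.14, 3.14].

INTERFACE

Orientations are given as [roll, pitch, yaw] about the fixed x, y, z axes, in that order (R = Rz(yaw) Ry(pitch) Rx(roll)).
In Python, from station import telemetry, viewer, hand_in, ctrl gives the robot as it stands.
- The arm moves only by the tool step_arm, never from a script. Its argument "plan" is a list of rows, each an object of numbers: "dx", "dy", "dz": the shift along the tool's x, y, z scaled (see below); "rx", "ry", "rz": the turn, a rotation vector about the tool's x, y, z scaled (see below); "claw": the closure, from 0 (fully open) to 1 (shut). In form: [{"dx": .., "dy": .., "dz": .., "rx": .., "ry": .., "rz": .., "claw": ..}, ...]. A call has 1 to 10 rows; each row shifts and turns the commanded pose from where the row before left it, along the tool's axes as they then stand; what a row does not reach is not made up. The controller multiplies each number of a shift by 0.1 m and each number of a turn by 90 degrees. A row lasts 1/10 s, in which the tool goes at most 50 mm and 8.59 degrees, less where a joint would pass 70% of its speed; a pose out of reach is approached as far as the arm can. A call with a number of a shift or a turn outside -1 to 1 is refused whole. A call with a gripper value outside its range is refused whole. The fingers move at their own pace and stop on an object; "grip_force" is the grip in N (left out, the last holds). Time passes only in rows, so rows that do not move let the fingers close. It gives the time, the measured TCP pose, the force, the opening and the grip force at its end, in the units of the state.
- telemetry.get_obs(): the state, without advancing time (a new reading comes with each control period).
- viewer.camera(name): name is "side" or "top"; returns a dict with "img" (384x512x3 uint8, red, green, blue), "z_map" (384x512 float32, m along the optical axis (not along the pixel's ray), 0 where there is no reading), "fx", "fy", "cx", "cy" (pixels), "R" (3x3) and "t" (3): a world point X has camera coordinates R X + t. Camera axes: x right, y down, z forward; pixel columns grow to the right and rows downward; lengths in m; the calibration is good to about 2 mm. A picture is of the moment at which its call begins.
- hand_in(): hands the job in; it is judged then, once.
Trained networks look in a picture, given as the dict that the camera call returned (one of the last four; its "shot" number tells which), for a name from the list of things; names that differ only in an ending like _2 or _b are one class to them, and where a whole thing is asked for, a point or a joint stands for the part that bears it (a point fixed in the world has none). Each returns a list of dicts, best first, with "score" (0 to 1); they miss things now and then, are a little off and sometimes report something else, mostly with a low value. They report only what shows in the picture. A call takes as long as a camera call. They do not tell look-alikes from the thing itself.
- viewer.recognise(target, picture): "rect" ([left, top, right, bottom] in pixels, round what is visible of it).
The state is a dict: "time_s": time; "qpos": joint angles; "joint_vel": joint speeds; "tau": joint torques, N m; "ee_pos": TCP position; "eef_rot": TCP orientation; "force": force on the tool from outside, world axes, zero at the start; "moment": the same for the moment, N m; "grip_width": finger opening in m; "grip_force": force on a finger pad.
Only numpy, scipy, OpenCV 4.12 (cv2) and the standard library are available. Lean on these libraries where they do the work, as an engineer would, in place of code of your own. Each camera call takes 0.05 s, during which the arm holds its last target. There are 200 camera calls.

TASK

The small turned lamp base with the red spot has toppled over: stand it up on its foot on the bench and let go of it. Then take the orange moisture probe out of its holder and, holding it upright with its steel tip on the red spot, press lightly so that the spring tip is pushed about half-way in; finish while still holding it there. Never press hard, and leave the other things on the bench as they are.

Things in the scene. Friction and masses are not known exactly. Their poses are not given: they have to be found in the camera images.
- blank_center (a point): centre of the turned wooden lamp base (0.17 kg), 115 mm long: square foot 48 x 48 x 20 mm, a neck 33 mm across, then a smooth round drum, 48 mm diameter, over the last 57 mm up to the flat top. On its axis, 57.5 mm from the foot's underside. z runs from foot to top: level at the start (axis 24 mm above the bench), up when it stands. It may stand anywhere clear on the bench.
- spot (a point): centre of the red painted spot, 14 mm across, on the flat top of the lamp base, 10 mm off its long axis: 57.5 mm along z and -10 mm along x from blank_center, same axes. With the lamp base upright it faces up, 115 mm above the bench.
- probe_center (a point): centre of the moisture probe's orange handle (0.15 kg in all), a rounded box 40 (x) by 26 (y) by 80 mm tall (z). Below it a black shaft, 12 mm diameter, 45 mm long, then a thin steel tip, 6 mm diameter, round end. At the start it stands tip down in the holder's hole, handle resting on the holder, this centre 115 mm above the bench. z points up. A 70 mm lift clears the holder.
- tip_end (a point): the very end of the probe's steel tip, on the probe's long axis, 105 mm below probe_center while the tip is fully out; same axes.
- tip (a joint): how far the spring-loaded tip is pushed into the probe: 0 fully out, 0.012 m fully in. The spring takes 1.2 N to start moving and 4.8 N fully in (300 N/m).
- holder: dark wooden block, 90 x 80 mm, 75 mm tall, fixed to the bench, with an 18 mm hole in the middle of its top in which the probe stands. Origin: centre of its underside; the probe's axes are aligned with its axes to within a few degrees.
- glue: bystander: white glue bottle with a red cap and a yellow label, 56 mm diameter, 150 mm tall. Origin: centre of its underside.
- finish_tin: bystander: closed tin with a blue label, 80 mm diameter, 100 mm tall. Origin: centre of its underside.
- wax_jar: bystander: amber glass jar with a brass lid, 68 mm diameter, 60 mm tall. Origin: centre of its underside.
- sanding_block: bystander: cork sanding block, 110 x 65 x 40 mm. Origin: centre of its underside.
- bowl: bystander: dark turned wooden bowl, 120 mm across, 50 mm tall. Origin: centre of its underside.
- finial: bystander: slim turned wooden finial standing upright, 44 mm diameter foot, 105 mm tall. Origin: centre of its underside.
Mind the look-alikes: they are no part of the job. What is meant by the part that bears probe_center is not purple, white or yellow, and is the smaller of those in its own colour.

How it is judged:
By the outcome, as a careful person would: the job done as asked, in the order asked, and still so for the second after the job is handed in, while the arm keeps its last pose, push and grip.
It also fails if it takes over 72 s, if anything falls off the work surface, if the arm or the gripper's body presses on something with over 40 N, if the wrist force passes 120 N, or if a joint passes its speed limit or range.

## Working session

There is one attempt and no reset: what is moved stays moved. The work goes in short steps, Python scripts to look and compute and a tool call to move; the robot and the scene stay as the last step left them, time stands still between calls to the robot, and variables do not carry over. Pictures are saved under pics/ and viewed, at most 10 in all, crops included, and the job is handed in when it is done.

Besides the shell and the picture viewer there is one more tool, called by a JSON object that holds its "api" and its "payload", one argument or row to a line. step_arm: Moves the arm, as the interface text tells. Shifts and turns lie within -1 to 1; 1 stands for 0.1 m of shift or 90 degrees of turn. Its arguments: {"type":"object","properties":{"plan":{"type":"array"},"grip_force":{"type":"number"}},"required":["plan"]}

```bash
mkdir -p pics; ls; cat > h.py <<'E'
import numpy as np, cv2
from station import telemetry, viewer, hand_in, ctrl
def save(p,f): cv2.imwrite('pics/'+f,cv2.cvtColor(p,cv2.COLOR_RGB2BGR))
def cloud(c):
    z=c['z_map'].astype(float); v,u=np.mgrid[:z.shape[0],:z.shape[1]]
    P=np.stack([(u-c['cx'])/c['fx']*z,(v-c['cy'])/c['fy']*z,z],-1)
    W=(P-c['t'])@np.array(c['R']); W[z==0]=np.nan
    return W
E
python3 - <<'E'
from h import *
import pickle
a=viewer.camera('top');b=viewer.camera('side')
save(a['img'],'top1.png');save(b['img'],'side1.png')
pickle.dump((a,b),open('c1.pkl','wb'))
for n in ['blank_center','spot','probe_center','holder','glue','finish_tin','wax_jar','sanding_block','bowl','finial']:
    for s,c in (('top',a),('side',b)):
        print(n,s,[(np.round(d['rect']).astype(int).tolist(),round(d['score'],2)) for d in viewer.recognise(n,c)][:5])
print(ctrl.tcp_to_tips,telemetry.get_obs())
E
```

```text
pics
blank_center top [([159, 220, 196, 234], 0.62)]
blank_center side [([196, 274, 242, 332], 0.6)]
spot top [([158, 220, 198, 236], 0.59)]
spot side [([196, 276, 241, 327], 0.68)]
probe_center top [([349, 259, 378, 275], 0.82), ([336, 217, 352, 234], 0.74), ([312, 253, 338, 276], 0.67), ([336, 179, 357, 196], 0.53)]
probe_center side [([300, 120, 320, 148], 0.91), ([266, 110, 281, 144], 0.86), ([330, 137, 357, 191], 0.81), ([348, 110, 371, 151], 0.79), ([324, 102, 348, 142], 0.59)]
holder top [([320, 208, 358, 246], 0.63)]
holder side [([284, 138, 328, 178], 0.9)]
glue top [([314, 145, 334, 170], 0.6)]
glue side [([219, 112, 245, 156], 0.68)]
finish_tin top [([213, 129, 238, 161], 0.78)]
finish_tin side [([141, 182, 174, 227], 0.84)]
wax_jar top [([264, 140, 290, 166], 0.89)]
wax_jar side [([188, 161, 209, 187], 0.84), ([278, 96, 310, 125], 0.18)]
sanding_block top [([163, 138, 187, 178], 0.97)]
sanding_block side [([196, 276, 239, 329], 0.69), ([102, 244, 158, 295], 0.66)]
bowl top [([374, 176, 414, 212], 0.75)]
bowl side []
finial top [([123, 161, 142, 179], 0.71), ([321, 209, 358, 245], 0.49), ([162, 139, 187, 176], 0.38)]
finial side [([91, 312, 117, 344], 0.94)]
0.017 {'time_s': 1.1, 'qpos': array([ 1.12244853e+00,  2.99954142e-01,  1.52103362e+00, -2.16884555e-05,
        1.32069573e+00, -6.66080910e-02]), 'joint_vel': array([-0.00077782, -0.001109  , -0.00110759, -0.00082941, -0.00089306,
       -0.00166169]), 'tau': array([ 6.58325589e-04, -5.31663251e+01, -3.52912366e+01,  7.08650099e-02,
        2.13333388e-02, -9.84377891e-06]), 'ee_pos': array([0.2048966 , 0.51038487, 0.22240163]), 'eef_rot': array([-3.14150062e+00,  1.49205507e-05,  2.75985832e+00]), 'force': array([-0.61560669, -0.0197464 ,  0.27073382]), 'moment': array([ 0.05666272, -0.00971163,  0.02798429]), 'grip_force': 0.0, 'grip_width': 0.09380742968344608}
```

View pics/top1.png

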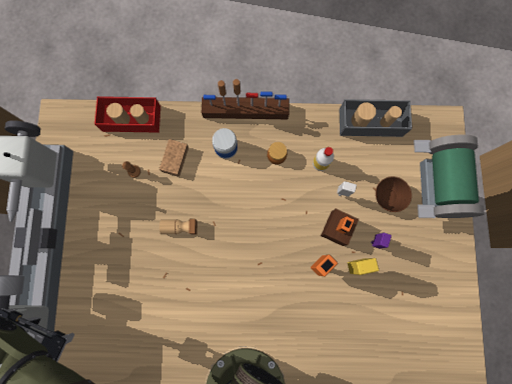

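View pics/side1.png

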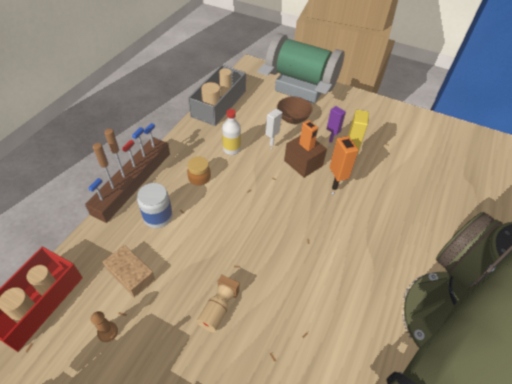

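Candidates: orange probe in the holder (top 346,224; side 308,134), a bigger free-standing orange one (top 325,265; side 343,160), plus purple, yellow and white ones. I choose the one in the holder. The lamp base is at top (178,227).

```bash
python3 - <<'E'
from h import *
import pickle
a,b=pickle.load(open('c1.pkl','rb'))
W=cloud(a);V=cloud(b)
print('cam',-a['R'].T@a['t'],-b['R'].T@b['t'],a['fx'],b['fx'])
big=np.vstack([cv2.resize(a['img'][205:250,150:210],(600,450),interpolation=2)[:290],cv2.resize(b['img'][95:200,260:380],(600,300),interpolation=2)])
save(big,'crop1.png')
def st(n,X):
    X=X.reshape(-1,3);X=X[np.isfinite(X).all(1)];print(n,len(X),np.round(np.percentile(X,[2,50,98],axis=0),3).tolist());return X
st('bench',W[290:300,200:220])
for n,(l,t,r,bb) in dict(holder=(318,205,360,248),free=(310,250,340,278)).items():
    X=st(n,W[t:bb,l:r]); X=X[X[:,2]>.02]
    for lo,hi in((.06,.09),(.13,.2)):
        Y=X[(X[:,2]>lo)&(X[:,2]<hi)]
        if len(Y)>5: print(' ',lo,len(Y),Y.mean(0).round(4),cv2.minAreaRect(Y[:,:2].astype(np.float32)))
for nm,C,(l,t,r,bb) in (('top',W,(150,212,206,242)),('side',V,(190,268,248,338))):
    X=C[t:bb,l:r].reshape(-1,3);X=X[X[:,2]>.012]
    st('lamp '+nm,X);print(cv2.minAreaRect(X[:,:2].astype(np.float32)),X[:,:2].mean(0))
    c,s,_=cv2.minAreaRect(X[:,:2].astype(np.float32))
    e=np.linalg.svd(X[:,:2]-X[:,:2].mean(0),full_matrices=False)[2][0]; print(e)
    p=(X[:,:2]-X[:,:2].mean(0))@e; q=(X[:,:2]-X[:,:2].mean(0))@[-e[1],e[0]]
    for k in np.arange(-.07,.07,.01):
        m=(p>=k)&(p<k+.01)
        if m.sum()>2: print(round(k,2),m.sum(),q[m].min().round(4),q[m].max().round(4),X[m,2].max().round(4))
E
```

```text
cam [ 0.38412861 -0.016603    1.27822582] [0.28786779 0.53407872 0.8759993 ] 383.2884870464118 392.40198658729895
bench 199 [[0.27, 0.09, -0.004], [0.285, 0.12, 0.0], [0.299, 0.152, 0.005]]
holder 1798 [[0.446, -0.368, -0.004], [0.506, -0.284, 0.006], [0.584, -0.233, 0.157]]
  0.06 575 [ 0.5042 -0.2886  0.0755] ((0.506855845451355, -0.29401978850364685), (0.08077481389045715, 0.09079498052597046), 66.2673110961914)
  0.13 148 [ 0.5056 -0.2911  0.1528] ((0.5059455633163452, -0.2932344377040863), (0.026800498366355896, 0.04018128663301468), 66.6625747680664)
free 838 [[0.347, -0.299, -0.003], [0.39, -0.225, 0.004], [0.434, -0.194, 0.204]]
  0.13 187 [ 0.3853 -0.2162  0.1839] ((0.38519081473350525, -0.22147023677825928), (0.036157041788101196, 0.05374155193567276), 44.42567443847656)
lamp top 501 [[0.478, 0.171, 0.027], [0.499, 0.229, 0.044], [0.523, 0.283, 0.052]]
((0.5010622143745422, 0.22780027985572815), (0.04682285338640213, 0.11650095134973526), 0.44065776467323303) [0.49954974 0.22676067]
[ 0.03382225 -0.99942786]
-0.06 39 -0.0205 0.0213 0.0508
-0.05 42 -0.0205 0.0216 0.0523
-0.0
[... 233 characters left out ...]
493
0.04 48 -0.023 0.0219 0.0527
0.05 47 -0.0228 0.0232 0.0545
lamp side 1118 [[0.477, 0.175, 0.018], [0.496, 0.239, 0.043], [0.522, 0.288, 0.049]]
((0.5005810260772705, 0.23047961294651031), (0.04872448742389679, 0.11624427884817123), 1.7570134401321411) [0.49733453 0.23532285]
[-0.01576189  0.99987577]
-0.07 26 -0.0243 0.0202 0.0501
-0.06 96 -0.0268 0.0204 0.0513
-0.05 121 -0.0282 0.0201 0.0517
-0.04 84 -0.0231 0.0173 0.0463
-0.03 66 -0.0204 0.0136 0.0423
-0.02 53 -0.0189 0.0152 0.045
-0.01 75 -0.0253 0.02 0.0495
0.0 94 -0.0263 0.0205 0.0505
0.01 99 -0.0262 0.0206 0.0492
0.02 96 -0.0259 0.0202 0.051
0.03 97 -0.0263 0.0204 0.0498
0.04 102 -0.0242 0.0202 0.0507
0.05 109 -0.0267 0.0201 0.0482
```

View pics/crop1.png

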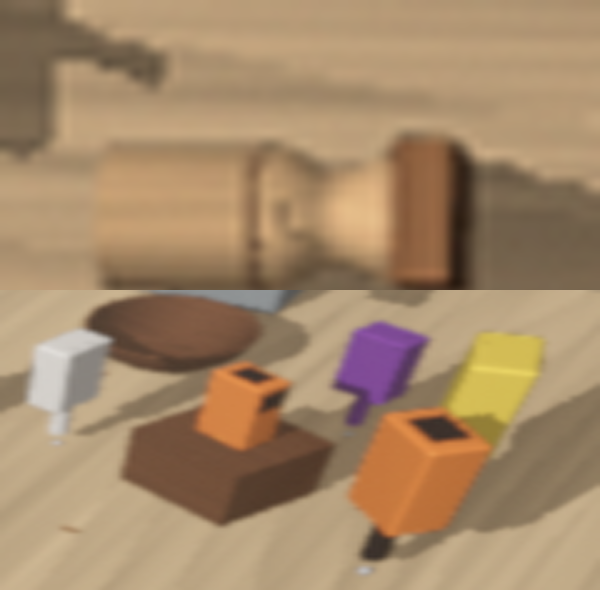

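The crop shows the lamp base lying with its foot toward -y (right) and its drum toward +y. In the holder is the smaller orange probe, next to the bigger orange look-alike. My plan is to pinch the drum near its top end with a light grip, so the base hangs foot-down when lifted.

```bash
cat >> h.py <<'E'
from scipy.spatial.transform import Rotation as Ro
def plan(pos,yaw,n,tilt=None):
    o=telemetry.get_obs(); p=np.array(o['ee_pos']); R=Ro.from_euler('xyz',o['eef_rot'])
    T=Ro.from_euler('xyz',[np.pi,0,yaw]) if tilt is None else tilt
    rv=(R.inv()*T).as_rotvec(); print('rotdeg',np.degrees(rv).round(2),'dist',np.round(np.array(pos)-p,4))
    for k in range(n):
        Rk=R*Ro.from_rotvec(rv*k/n)
        d=Rk.inv().apply((np.array(pos)-p)/n)
        print('d',np.round(d/.1,3).tolist(),'r',np.round(rv/n/(np.pi/2),4).tolist())
E
python3 -c "
from h import *
plan([.5,.266,.13],np.pi/2,10)"
```

```text
rotdeg [-0.    0.   68.13] dist [ 0.2951 -0.2444 -0.0924]
d [-0.365, -0.117, 0.092] r [-0.0, 0.0, 0.0757]
d [-0.376, -0.073, 0.092] r [-0.0, 0.0, 0.0757]
d [-0.382, -0.028, 0.092] r [-0.0, 0.0, 0.0757]
d [-0.383, 0.018, 0.092] r [-0.0, 0.0, 0.0757]
d [-0.378, 0.063, 0.092] r [-0.0, 0.0, 0.0757]
d [-0.368, 0.108, 0.092] r [-0.0, 0.0, 0.0757]
d [-0.352, 0.15, 0.092] r [-0.0, 0.0, 0.0757]
d [-0.332, 0.191, 0.092] r [-0.0, 0.0, 0.0757]
d [-0.307, 0.229, 0.092] r [-0.0, 0.0, 0.0757]
d [-0.278, 0.264, 0.092] r [-0.0, 0.0, 0.0757]
```

{"api": "step_arm", "payload": {
  "plan": [
    {"dx": -0.365,"dy": -0.117,"dz": 0.092,"rz": 0.0757},
    {"dx": -0.376,"dy": -0.073,"dz": 0.092,"rz": 0.0757},
    {"dx": -0.382,"dy": -0.028,"dz": 0.092,"rz": 0.0757},
    {"dx": -0.383,"dy": 0.018,"dz": 0.092,"rz": 0.0757},
    {"dx": -0.378,"dy": 0.063,"dz": 0.092,"rz": 0.0757},
    {"dx": -0.368,"dy": 0.108,"dz": 0.092,"rz": 0.0757},
    {"dx": -0.352,"dy": 0.15,"dz": 0.092,"rz": 0.0757},
    {"dx": -0.332,"dy": 0.191,"dz": 0.092,"rz": 0.0757},
    {"dx": -0.307,"dy": 0.229,"dz": 0.092,"rz": 0.0757},
    {"dx": -0.278,"dy": 0.264,"dz": 0.092,"rz": 0.0757}
  ]
}}

```text
$.plan[0]: bad value
```

{"api": "step_arm", "payload": {
  "plan": [
    {"claw": 0},
    {"claw": 0}
  ]
}}

```text
$.plan[0]: bad value
```

{"api": "step_arm", "payload": {
  "plan": [
    {"dx": -0.365,"dy": -0.117,"dz": 0.092,"rx": 0,"ry": 0,"rz": 0.0757,"claw": 0},
    {"dx": -0.376,"dy": -0.073,"dz": 0.092,"rx": 0,"ry": 0,"rz": 0.0757,"claw": 0},
    {"dx": -0.382,"dy": -0.028,"dz": 0.092,"rx": 0,"ry": 0,"rz": 0.0757,"claw": 0},
    {"dx": -0.383,"dy": 0.018,"dz": 0.092,"rx": 0,"ry": 0,"rz": 0.0757,"claw": 0},
    {"dx": -0.378,"dy": 0.063,"dz": 0.092,"rx": 0,"ry": 0,"rz": 0.0757,"claw": 0},
    {"dx": -0.368,"dy": 0.108,"dz": 0.092,"rx": 0,"ry": 0,"rz": 0.0757,"claw": 0},
    {"dx": -0.352,"dy": 0.15,"dz": 0.092,"rx": 0,"ry": 0,"rz": 0.0757,"claw": 0},
    {"dx": -0.332,"dy": 0.191,"dz": 0.092,"rx": 0,"ry": 0,"rz": 0.0757,"claw": 0},
    {"dx": -0.307,"dy": 0.229,"dz": 0.092,"rx": 0,"ry": 0,"rz": 0.0757,"claw": 0},
    {"dx": -0.278,"dy": 0.264,"dz": 0.092,"rx": 0,"ry": 0,"rz": 0.0757,"claw": 0}
  ]
}}

```text
time_s: 2.1
ee_pos: [0.501, 0.2647, 0.1302]
eef_rot: [3.141, -0.0, 1.566]
force: [-0.2, 1.4, 0.1]
grip_width: 0.0939
grip_force: 0.0
```

{"api": "step_arm", "payload": {
  "plan": [
    {"dx": 0,"dy": 0,"dz": 0,"rx": 0,"ry": 0,"rz": 0,"claw": 0},
    {"dx": 0,"dy": 0,"dz": 0,"rx": 0,"ry": 0,"rz": 0,"claw": 0},
    {"dx": 0,"dy": 0,"dz": 0,"rx": 0,"ry": 0,"rz": 0,"claw": 0}
  ]
}}

```text
time_s: 2.4
ee_pos: [0.4994, 0.2665, 0.1307]
eef_rot: [3.141, -0.0, 1.573]
force: [-0.5, -0.1, 0.5]
grip_width: 0.0938
grip_force: 0.0
```

{"api": "step_arm", "payload": {
  "plan": [
    {"dx": 0,"dy": 0.01,"dz": 0.36,"rx": 0,"ry": 0,"rz": 0,"claw": 0},
    {"dx": 0,"dy": 0,"dz": 0.36,"rx": 0,"ry": 0,"rz": 0,"claw": 0},
    {"dx": 0,"dy": 0,"dz": 0.25,"rx": 0,"ry": 0,"rz": 0,"claw": 0},
    {"dx": 0,"dy": 0,"dz": 0.1,"rx": 0,"ry": 0,"rz": 0,"claw": 0.2},
    {"dx": 0,"dy": 0,"dz": 0,"rx": 0,"ry": 0,"rz": 0,"claw": 0.4},
    {"dx": 0,"dy": 0,"dz": 0,"rx": 0,"ry": 0,"rz": 0,"claw": 0.7},
    {"dx": 0,"dy": 0,"dz": 0,"rx": 0,"ry": 0,"rz": 0,"claw": 0.7},
    {"dx": 0,"dy": 0,"dz": 0,"rx": 0,"ry": 0,"rz": 0,"claw": 0.7},
    {"dx": 0,"dy": 0,"dz": 0,"rx": 0,"ry": 0,"rz": 0,"claw": 0.7},
    {"dx": 0,"dy": 0,"dz": 0,"rx": 0,"ry": 0,"rz": 0,"claw": 0.7}
  ],
  "grip_force": 4
}}

```text
time_s: 3.4
ee_pos: [0.5012, 0.266, 0.024]
eef_rot: [3.141, -0.0, 1.571]
force: [-0.7, -0.0, 3.7]
grip_width: 0.0483
grip_force: 4.0
```

{"api": "step_arm", "payload": {
  "plan": [
    {"dx": 0,"dy": 0,"dz": 0,"rx": 0,"ry": 0,"rz": 0,"claw": 0.7},
    {"dx": 0,"dy": 0,"dz": 0,"rx": 0,"ry": 0,"rz": 0,"claw": 0.7},
    {"dx": 0,"dy": 0,"dz": 0,"rx": 0,"ry": 0,"rz": 0,"claw": 0.7},
    {"dx": 0,"dy": 0,"dz": 0,"rx": 0,"ry": 0,"rz": 0,"claw": 0.7}
  ]
}}

```text
time_s: 3.8
ee_pos: [0.5012, 0.266, 0.0239]
eef_rot: [3.141, -0.0, 1.571]
force: [-1.5, 0.5, 5.6]
grip_width: 0.0483
grip_force: 4.0
```

{"api": "step_arm", "payload": {
  "plan": [
    {"dx": 0,"dy": 0,"dz": -0.15,"rx": 0,"ry": 0,"rz": 0,"claw": 0.7},
    {"dx": -0.05,"dy": 0,"dz": -0.15,"rx": 0,"ry": 0,"rz": 0,"claw": 0.7},
    {"dx": -0.1,"dy": 0,"dz": -0.15,"rx": 0,"ry": 0,"rz": 0,"claw": 0.7},
    {"dx": -0.1,"dy": 0,"dz": -0.15,"rx": 0,"ry": 0,"rz": 0,"claw": 0.7},
    {"dx": -0.1,"dy": 0,"dz": -0.15,"rx": 0,"ry": 0,"rz": 0,"claw": 0.7},
    {"dx": -0.1,"dy": 0,"dz": -0.15,"rx": 0,"ry": 0,"rz": 0,"claw": 0.7},
    {"dx": -0.1,"dy": 0,"dz": -0.15,"rx": 0,"ry": 0,"rz": 0,"claw": 0.7},
    {"dx": -0.1,"dy": 0,"dz": -0.15,"rx": 0,"ry": 0,"rz": 0,"claw": 0.7},
    {"dx": 0,"dy": 0,"dz": 0,"rx": 0,"ry": 0,"rz": 0,"claw": 0.7},
    {"dx": 0,"dy": 0,"dz": 0,"rx": 0,"ry": 0,"rz": 0,"claw": 0.7}
  ]
}}

```text
time_s: 4.8
ee_pos: [0.5009, 0.2007, 0.1435]
eef_rot: [3.141, -0.0, 1.57]
force: [0.4, 1.0, -1.9]
grip_width: 0.0483
grip_force: 4.0
```

```bash
python3 - <<'E'
from h import *
b=viewer.camera('side');a=viewer.camera('top')
save(np.hstack([cv2.resize(b['img'][190:350,150:290],(400,457)),cv2.resize(a['img'][170:260,140:230],(400,457))]),'lift.png')
E
```

```text
(no output)
```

View pics/lift.png

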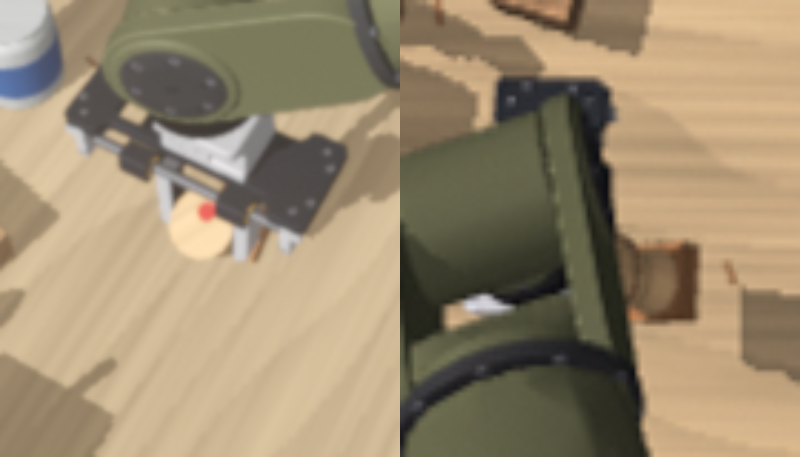

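```bash
cat > lamp.py <<'E'
from h import *
b=viewer.camera('side');a=viewer.camera('top')
p=np.array(telemetry.get_obs()['ee_pos'])
for n,c in (('side',b),('top',a)):
    W=cloud(c); i=c['img'].astype(int)
    red=(i[...,0]>150)&(i[...,1]<110)&(i[...,2]<110)&(np.linalg.norm(W-p,axis=-1)<.15)
    print(n,'red',red.sum(),np.nanmean(W[red],0).round(4) if red.any() else '')
    lum=i[...,0]; near=(np.linalg.norm(W-p-[0,0,0],axis=-1)<.11)&(i[...,0]-i[...,2]>50)
    if n=='side':
        X=W[near]; print(len(X),X.min(0).round(3),X.max(0).round(3))
        if red.any():
            s=np.nanmean(W[red],0); best=None
            Y=X[np.linalg.norm(X-s,axis=1)<.04]; r=np.random.default_rng(0)
            for _ in range(500):
                q=Y[r.choice(len(Y),3,0)];nn=np.cross(q[1]-q[0],q[2]-q[0]);l=np.linalg.norm(nn)
                if l<1e-6: continue
                nn/=l; m=abs((Y-q[0])@nn)<.0025
                if best is None or m.sum()>best.sum(): best=m
            Q=Y[best];nn=np.linalg.svd(Q-Q.mean(0))[2][2]; print('disc',len(Q),'normal',nn.round(3),'mean',Q.mean(0).round(4))
E
python3 lamp.py
```

```text
side red 17 [0.495  0.2112 0.1812]
413 [0.465 0.142 0.049] [0.527 0.235 0.244]
disc 316 normal [-0.002 -0.55  -0.835] mean [0.5021 0.2141 0.1573]
top red 1 [0.522  0.1436 0.0915]
```

The base hangs 33° short of upright, with the spot visible on its top. I'll tilt the tool for the remainder.

{"api": "step_arm", "payload": {
  "plan": [
    {"dx": 0,"dy": 0,"dz": 0,"rx": 0,"ry": 0.074,"rz": 0,"claw": 0.7},
    {"dx": 0,"dy": 0,"dz": 0,"rx": 0,"ry": 0.074,"rz": 0,"claw": 0.7},
    {"dx": 0,"dy": 0,"dz": 0,"rx": 0,"ry": 0.074,"rz": 0,"claw": 0.7},
    {"dx": 0,"dy": 0,"dz": 0,"rx": 0,"ry": 0.074,"rz": 0,"claw": 0.7},
    {"dx": 0,"dy": 0,"dz": 0,"rx": 0,"ry": 0.074,"rz": 0,"claw": 0.7},
    {"dx": 0,"dy": 0,"dz": 0,"rx": 0,"ry": 0,"rz": 0,"claw": 0.7},
    {"dx": 0,"dy": 0,"dz": 0,"rx": 0,"ry": 0,"rz": 0,"claw": 0.7},
    {"dx": 0,"dy": 0,"dz": 0,"rx": 0,"ry": 0,"rz": 0,"claw": 0.7}
  ]
}}

```text
time_s: 5.8
ee_pos: [0.5009, 0.2014, 0.1436]
eef_rot: [3.141, -0.579, 1.572]
force: [-0.7, -0.1, -1.8]
grip_width: 0.0486
grip_force: 4.0
```

```bash
python3 lamp.py
```

```text
side red 18 [0.5023 0.192  0.163 ]
947 [0.454 0.137 0.045] [0.533 0.228 0.245]
disc 375 normal [-0.015 -0.007  1.   ] mean [0.501  0.2031 0.1627]
top red 15 [0.5018 0.1927 0.1647]
```

{"api": "step_arm", "payload": {
  "plan": [
    {"dx": -0.082,"dy": 0,"dz": 0.126,"rx": 0,"ry": 0,"rz": 0,"claw": 0.7},
    {"dx": -0.082,"dy": 0,"dz": 0.126,"rx": 0,"ry": 0,"rz": 0,"claw": 0.7},
    {"dx": -0.055,"dy": 0,"dz": 0.084,"rx": 0,"ry": 0,"rz": 0,"claw": 0.7},
    {"dx": -0.016,"dy": 0,"dz": 0.025,"rx": 0,"ry": 0,"rz": 0,"claw": 0.7},
    {"dx": -0.0055,"dy": 0,"dz": 0.0084,"rx": 0,"ry": 0,"rz": 0,"claw": 0.7},
    {"dx": 0,"dy": 0,"dz": 0,"rx": 0,"ry": 0,"rz": 0,"claw": 0.7},
    {"dx": 0,"dy": 0,"dz": 0,"rx": 0,"ry": 0,"rz": 0,"claw": 0.7}
  ]
}}

```text
time_s: 6.6
ee_pos: [0.5011, 0.2011, 0.0998]
eef_rot: [3.141, -0.581, 1.571]
force: [-0.9, -0.2, -1.1]
grip_width: 0.0478
grip_force: 4.0
```

{"api": "step_arm", "payload": {
  "plan": [
    {"dx": -0.0055,"dy": 0,"dz": 0.0084,"rx": 0,"ry": 0,"rz": 0,"claw": 0.7},
    {"dx": 0,"dy": 0,"dz": 0,"rx": 0,"ry": 0,"rz": 0,"claw": 0.7},
    {"dx": 0,"dy": 0,"dz": 0,"rx": 0,"ry": 0,"rz": 0,"claw": 0.7}
  ]
}}

```text
time_s: 6.9
ee_pos: [0.5009, 0.2011, 0.0985]
eef_rot: [3.141, -0.581, 1.571]
force: [0.3, -0.3, -0.9]
grip_width: 0.0483
grip_force: 4.0
```

{"api": "step_arm", "payload": {
  "plan": [
    {"dx": -0.0055,"dy": 0,"dz": 0.0084,"rx": 0,"ry": 0,"rz": 0,"claw": 0.7},
    {"dx": -0.0055,"dy": 0,"dz": 0.0084,"rx": 0,"ry": 0,"rz": 0,"claw": 0.7},
    {"dx": 0,"dy": 0,"dz": 0,"rx": 0,"ry": 0,"rz": 0,"claw": 0.7},
    {"dx": 0,"dy": 0,"dz": 0,"rx": 0,"ry": 0,"rz": 0,"claw": 0.7}
  ]
}}

```text
time_s: 7.3
ee_pos: [0.5009, 0.2011, 0.0963]
eef_rot: [-3.141, -0.581, 1.571]
force: [-0.0, 0.2, -1.6]
grip_width: 0.0485
grip_force: 4.0
```

{"api": "step_arm", "payload": {
  "plan": [
    {"dx": -0.0055,"dy": 0,"dz": 0.0084,"rx": 0,"ry": 0,"rz": 0,"claw": 0.7},
    {"dx": 0,"dy": 0,"dz": 0,"rx": 0,"ry": 0,"rz": 0,"claw": 0.7},
    {"dx": 0,"dy": 0,"dz": 0,"rx": 0,"ry": 0,"rz": 0,"claw": 0.7}
  ]
}}

```text
time_s: 7.6
ee_pos: [0.501, 0.2011, 0.0954]
eef_rot: [3.141, -0.581, 1.571]
force: [-0.0, 1.2, -0.4]
grip_width: 0.0479
grip_force: 4.0
```

{"api": "step_arm", "payload": {
  "plan": [
    {"dx": -0.0055,"dy": 0,"dz": 0.0084,"rx": 0,"ry": 0,"rz": 0,"claw": 0.7},
    {"dx": 0,"dy": 0,"dz": 0,"rx": 0,"ry": 0,"rz": 0,"claw": 0.7},
    {"dx": 0,"dy": 0,"dz": 0,"rx": 0,"ry": 0,"rz": 0,"claw": 0.7}
  ]
}}

```text
time_s: 7.9
ee_pos: [0.5011, 0.2013, 0.0948]
eef_rot: [3.141, -0.582, 1.571]
force: [-0.8, 0.9, 5.4]
grip_width: 0.0479
grip_force: 4.0
```

```bash
python3 lamp.py
```

```text
side red 17 [0.5023 0.1925 0.1144]
1615 [ 0.445  0.137 -0.004] [0.557 0.259 0.195]
disc 332 normal [-0.008  0.023 -1.   ] mean [0.5015 0.2034 0.1144]
top red 16 [0.5014 0.1914 0.1152]
```

{"api": "step_arm", "payload": {
  "plan": [
    {"dx": 0,"dy": 0,"dz": 0,"rx": 0,"ry": 0,"rz": 0,"claw": 0.45},
    {"dx": 0,"dy": 0,"dz": 0,"rx": 0,"ry": 0,"rz": 0,"claw": 0.3},
    {"dx": 0,"dy": 0,"dz": 0,"rx": 0,"ry": 0,"rz": 0,"claw": 0},
    {"dx": 0,"dy": 0,"dz": 0,"rx": 0,"ry": 0,"rz": 0,"claw": 0},
    {"dx": 0,"dy": 0,"dz": 0,"rx": 0,"ry": 0,"rz": 0,"claw": 0},
    {"dx": 0,"dy": 0,"dz": 0,"rx": 0,"ry": 0,"rz": 0,"claw": 0}
  ]
}}

```text
time_s: 8.6
ee_pos: [0.5009, 0.201, 0.0943]
eef_rot: [-3.142, -0.581, 1.571]
force: [0.7, 0.6, 0.6]
grip_width: 0.0883
grip_force: 0.0
```

```bash
python3 lamp.py; python3 -c "
from h import *
print(telemetry.get_obs()['grip_width'])"
```

```text
side red 16 [0.5023 0.1933 0.1145]
1657 [ 0.443  0.142 -0.005] [0.559 0.258 0.195]
disc 347 normal [ 0.008  0.018 -1.   ] mean [0.5018 0.2042 0.1143]
top red 18 [0.498  0.1951 0.1001]
0.09322747727085405
```

{"api": "step_arm", "payload": {
  "plan": [
    {"dx": 0,"dy": 0,"dz": -0.2,"rx": 0,"ry": 0,"rz": 0,"claw": 0},
    {"dx": 0,"dy": 0,"dz": -0.4,"rx": 0,"ry": 0,"rz": 0,"claw": 0},
    {"dx": 0,"dy": 0,"dz": -0.4,"rx": 0,"ry": 0,"rz": 0,"claw": 0},
    {"dx": 0,"dy": 0,"dz": -0.4,"rx": 0,"ry": 0,"rz": 0,"claw": 0},
    {"dx": 0,"dy": 0,"dz": -0.4,"rx": 0,"ry": 0,"rz": 0,"claw": 0},
    {"dx": 0,"dy": 0,"dz": 0,"rx": 0,"ry": 0,"rz": 0,"claw": 0},
    {"dx": 0,"dy": 0,"dz": 0,"rx": 0,"ry": 0,"rz": 0,"claw": 0}
  ]
}}

```text
time_s: 9.4
ee_pos: [0.501, 0.1021, 0.2447]
eef_rot: [3.141, -0.581, 1.57]
force: [-0.0, -0.4, 0.2]
grip_width: 0.0938
grip_force: 0.0
```

```bash
python3 -c "
from h import *
plan([.505,-.15,.26],np.radians(156.5),10)
for n in ('top','side'):
    c=viewer.camera(n);W=cloud(c);i=c['img'].astype(int)
    m=(i[...,0]>140)&(i[...,1]<105)&(i[...,2]<105)&(np.linalg.norm(W-[.5,.193,.115],axis=-1)<.05)
    if m.any():
        v,u=np.nonzero(m);K=np.array([(u.mean()-c['cx'])/c['fx'],(v.mean()-c['cy'])/c['fy'],1]);d=c['R'].T@K;o=-c['R'].T@c['t']
        print(n,m.sum(),np.nanmean(W[m],0).round(4),(o+d*(.115-o[2])/d[2]).round(4))
    print(n,np.nanmean(W[(abs(W[...,2]-.115)<.006)&(np.hypot(W[...,0]-.5,W[...,1]-.203)<.05)],0).round(4))
"
```

```text
rotdeg [ 19.34 -29.4  -64.57] dist [ 0.004  -0.2521  0.0153]
d [-0.202, 0.004, -0.151] r [0.0215, -0.0327, -0.0717]
d [-0.209, -0.024, -0.14] r [0.0215, -0.0327, -0.0717]
d [-0.211, -0.052, -0.128] r [0.0215, -0.0327, -0.0717]
d [-0.21, -0.08, -0.115] r [0.0215, -0.0327, -0.0717]
d [-0.205, -0.107, -0.101] r [0.0215, -0.0327, -0.0717]
d [-0.196, -0.133, -0.087] r [0.0215, -0.0327, -0.0717]
d [-0.184, -0.157, -0.072] r [0.0215, -0.0327, -0.0717]
d [-0.168, -0.179, -0.057] r [0.0215, -0.0327, -0.0717]
d [-0.15, -0.199, -0.043] r [0.0215, -0.0327, -0.0717]
d [-0.128, -0.216, -0.029] r [0.0215, -0.0327, -0.0717]
top 13 [0.5017 0.1924 0.1162] [0.5018 0.1926 0.115 ]
top [0.5021 0.2006 0.1152]
side 16 [0.5022 0.1934 0.1148] [0.5021 0.1935 0.115 ]
side [0.5013 0.2045 0.1142]
```

{"api": "step_arm", "payload": {
  "plan": [
    {"dx": -0.202,"dy": 0.004,"dz": -0.151,"rx": 0.0215,"ry": -0.0327,"rz": -0.0717,"claw": 0},
    {"dx": -0.209,"dy": -0.024,"dz": -0.14,"rx": 0.0215,"ry": -0.0327,"rz": -0.0717,"claw": 0},
    {"dx": -0.211,"dy": -0.052,"dz": -0.128,"rx": 0.0215,"ry": -0.0327,"rz": -0.0717,"claw": 0},
    {"dx": -0.21,"dy": -0.08,"dz": -0.115,"rx": 0.0215,"ry": -0.0327,"rz": -0.0717,"claw": 0},
    {"dx": -0.205,"dy": -0.107,"dz": -0.101,"rx": 0.0215,"ry": -0.0327,"rz": -0.0717,"claw": 0},
    {"dx": -0.196,"dy": -0.133,"dz": -0.087,"rx": 0.0215,"ry": -0.0327,"rz": -0.0717,"claw": 0},
    {"dx": -0.184,"dy": -0.157,"dz": -0.072,"rx": 0.0215,"ry": -0.0327,"rz": -0.0717,"claw": 0},
    {"dx": -0.168,"dy": -0.179,"dz": -0.057,"rx": 0.0215,"ry": -0.0327,"rz": -0.0717,"claw": 0},
    {"dx": -0.15,"dy": -0.199,"dz": -0.043,"rx": 0.0215,"ry": -0.0327,"rz": -0.0717,"claw": 0},
    {"dx": -0.128,"dy": -0.216,"dz": -0.029,"rx": 0.0215,"ry": -0.0327,"rz": -0.0717,"claw": 0}
  ]
}}

```text
time_s: 10.5
ee_pos: [0.505, -0.1498, 0.2587]
eef_rot: [-3.139, -0.001, 2.738]
force: [-0.3, -0.2, 0.1]
grip_width: 0.0939
grip_force: 0.0
```

```bash
python3 -c "
from h import *
c=viewer.camera('top');W=cloud(c);c=viewer.camera('side');V=cloud(c);print(telemetry.get_obs()['ee_pos'])
for X in (W,V):
    for lo,hi in((.068,.082),(.148,.162)):
        m=(X[...,2]>lo)&(X[...,2]<hi)&(np.hypot(X[...,0]-.506,X[...,1]+.293)<(.08 if lo<.1 else .035));Y=X[m]
        if len(Y)>5: print(len(Y),cv2.minAreaRect(Y[:,:2].astype(np.float32)),Y.mean(0))
plan([.506,-.2935,.24],np.radians(156.5),4)
"
```

```text
[ 0.50468596 -0.15024805  0.258997  ]
172 ((0.49587395787239075, -0.31876039505004883), (0.027234887704253197, 0.09012177586555481), 67.65975189208984) [ 0.49067268 -0.31901908  0.07587924]
68 ((0.5035873651504517, -0.2985871434211731), (0.014622298069298267, 0.038943447172641754), 65.7677001953125) [ 0.50390536 -0.29847221  0.1552914 ]
463 ((0.5062728524208069, -0.2915739417076111), (0.08293064683675766, 0.09280285239219666), 66.22349548339844) [ 0.50185978 -0.27921941  0.07395855]
87 ((0.5055170655250549, -0.28976359963417053), (0.02707783691585064, 0.03807584568858147), 66.23958587646484) [ 0.50352308 -0.28611085  0.1533313 ]
rotdeg [-0.09 -0.06  0.16] dist [ 0.0013 -0.1433 -0.019 ]
d [-0.145, -0.327, 0.048] r [-0.0003, -0.0002, 0.0004]
d [-0.145, -0.327, 0.048] r [-0.0003, -0.0002, 0.0004]
d [-0.145, -0.327, 0.048] r [-0.0003, -0.0002, 0.0004]
d [-0.146, -0.327, 0.048] r [-0.0003, -0.0002, 0.0004]
```

{"api": "step_arm", "payload": {
  "plan": [
    {"dx": -0.143,"dy": -0.323,"dz": 0.048,"rx": 0,"ry": 0,"rz": 0,"claw": 0},
    {"dx": -0.143,"dy": -0.323,"dz": 0.048,"rx": 0,"ry": 0,"rz": 0,"claw": 0},
    {"dx": -0.143,"dy": -0.323,"dz": 0.048,"rx": 0,"ry": 0,"rz": 0,"claw": 0},
    {"dx": -0.143,"dy": -0.323,"dz": 0.048,"rx": 0,"ry": 0,"rz": 0,"claw": 0},
    {"dx": 0,"dy": 0,"dz": 0,"rx": 0,"ry": 0,"rz": 0,"claw": 0},
    {"dx": 0,"dy": 0,"dz": 0,"rx": 0,"ry": 0,"rz": 0,"claw": 0},
    {"dx": 0,"dy": 0,"dz": 0,"rx": 0,"ry": 0,"rz": 0,"claw": 0}
  ]
}}

```text
time_s: 11.3
ee_pos: [0.5062, -0.2896, 0.2405]
eef_rot: [3.141, -0.002, 2.732]
force: [0.2, -0.7, -0.1]
grip_width: 0.0938
grip_force: 0.0
```

```bash
python3 -c "
from h import *
plan([.5057,-.292,.118],np.radians(156.5),4)
"
```

```text
rotdeg [ 0.01 -0.09  0.01] dist [-0.0005 -0.0024 -0.1225]
d [-0.002, -0.006, 0.306] r [0.0, -0.0003, 0.0]
d [-0.002, -0.006, 0.306] r [0.0, -0.0003, 0.0]
d [-0.002, -0.006, 0.306] r [0.0, -0.0003, 0.0]
d [-0.001, -0.006, 0.306] r [0.0, -0.0003, 0.0]
```

{"api": "step_arm", "payload": {
  "plan": [
    {"dx": -0.002,"dy": -0.006,"dz": 0.306,"rx": 0,"ry": 0,"rz": 0,"claw": 0},
    {"dx": -0.002,"dy": -0.006,"dz": 0.306,"rx": 0,"ry": 0,"rz": 0,"claw": 0},
    {"dx": -0.002,"dy": -0.006,"dz": 0.306,"rx": 0,"ry": 0,"rz": 0,"claw": 0},
    {"dx": -0.002,"dy": -0.006,"dz": 0.306,"rx": 0,"ry": 0,"rz": 0,"claw": 0.3},
    {"dx": 0,"dy": 0,"dz": 0,"rx": 0,"ry": 0,"rz": 0,"claw": 0.6},
    {"dx": 0,"dy": 0,"dz": 0,"rx": 0,"ry": 0,"rz": 0,"claw": 0.9},
    {"dx": 0,"dy": 0,"dz": 0,"rx": 0,"ry": 0,"rz": 0,"claw": 0.9},
    {"dx": 0,"dy": 0,"dz": 0,"rx": 0,"ry": 0,"rz": 0,"claw": 0.9},
    {"dx": 0,"dy": 0,"dz": 0,"rx": 0,"ry": 0,"rz": 0,"claw": 0.9},
    {"dx": 0,"dy": 0,"dz": 0,"rx": 0,"ry": 0,"rz": 0,"claw": 0.9}
  ],
  "grip_force": 6
}}

```text
time_s: 12.3
ee_pos: [0.5057, -0.2936, 0.1191]
eef_rot: [-3.141, 0.0, 2.732]
force: [-0.4, 0.1, -0.3]
grip_width: 0.0418
grip_force: 0.0
```

{"api": "step_arm", "payload": {
  "plan": [
    {"dx": 0,"dy": 0,"dz": 0,"rx": 0,"ry": 0,"rz": 0,"claw": 0.9},
    {"dx": 0,"dy": 0,"dz": 0,"rx": 0,"ry": 0,"rz": 0,"claw": 0.9},
    {"dx": 0,"dy": 0,"dz": 0,"rx": 0,"ry": 0,"rz": 0,"claw": 0.9}
  ],
  "grip_force": 25
}}

```text
time_s: 12.6
ee_pos: [0.5056, -0.2936, 0.1186]
eef_rot: [-3.141, -0.0, 2.732]
force: [-1.1, -1.0, 1.2]
grip_width: 0.0258
grip_force: 24.9
```

{"api": "step_arm", "payload": {
  "plan": [
    {"dx": 0,"dy": 0,"dz": -0.1,"rx": 0,"ry": 0,"rz": 0,"claw": 0.9},
    {"dx": 0,"dy": 0,"dz": -0.2,"rx": 0,"ry": 0,"rz": 0,"claw": 0.9},
    {"dx": 0,"dy": 0,"dz": -0.2,"rx": 0,"ry": 0,"rz": 0,"claw": 0.9},
    {"dx": 0,"dy": 0,"dz": -0.25,"rx": 0,"ry": 0,"rz": 0,"claw": 0.9},
    {"dx": 0,"dy": 0,"dz": -0.25,"rx": 0,"ry": 0,"rz": 0,"claw": 0.9},
    {"dx": 0,"dy": 0,"dz": -0.25,"rx": 0,"ry": 0,"rz": 0,"claw": 0.9},
    {"dx": 0,"dy": 0,"dz": -0.25,"rx": 0,"ry": 0,"rz": 0,"claw": 0.9},
    {"dx": 0,"dy": 0,"dz": -0.25,"rx": 0,"ry": 0,"rz": 0,"claw": 0.9},
    {"dx": 0,"dy": 0,"dz": 0,"rx": 0,"ry": 0,"rz": 0,"claw": 0.9},
    {"dx": 0,"dy": 0,"dz": 0,"rx": 0,"ry": 0,"rz": 0,"claw": 0.9}
  ]
}}

```text
time_s: 13.6
ee_pos: [0.5056, -0.2934, 0.2931]
eef_rot: [-3.141, -0.001, 2.732]
force: [0.4, -0.3, -2.5]
grip_width: 0.0259
grip_force: 24.9
```

```bash
python3 -c "
from h import *
o=telemetry.get_obs();print(o['ee_pos'],o['eef_rot'],o['grip_width'])
b=viewer.camera('side');save(cv2.resize(b['img'][60:260,200:420],(660,600)),'held.png')
plan([.50,.17,.292],np.radians(156.5),20)
"
```

```text
[ 0.50555202 -0.29342065  0.29311412] [-3.14096867e+00 -5.20902832e-04  2.73155617e+00] 0.025891341885020246
rotdeg [-0.02 -0.12  0.01] dist [-5.400e-03  4.633e-01 -2.000e-04]
d [0.095, 0.211, 0.0] r [-0.0, -0.0001, 0.0]
d [0.095, 0.211, 0.0] r [-0.0, -0.0001, 0.0]
d [0.095, 0.211, 0.0] r [-0.0, -0.0001, 0.0]
d [0.095, 0.211, 0.0] r [-0.0, -0.0001, 0.0]
d [0.095, 0.211, 0.0] r [-0.0, -0.0001, 0.0]
d [0.095, 0.211, 0.0] r [-0.0, -0.0001, 0.0]
d [0.095, 0.211, 0.0] r [-0.0, -0.0001, 0.0]
d [0.095, 0.211, 0.0] r [-0.0, -0.0001, 0.0]
d [0.095, 0.211, 0.0] r [-0.0, -0.0001, 0.0]
d [0.095, 0.211, 0.0] r [-0.0, -0.0001, 0.0]
d [0.095, 0.211, 0.0] r [-0.0, -0.0001, 0.0]
d [0.095, 0.211, 0.0] r [-0.0, -0.0001, 0.0]
d [0.095, 0.211, 0.0] r [-0.0, -0.0001, 0.0]
d [0.095, 0.211, 0.0] r [-0.0, -0.0001, 0.0]
d [0.095, 0.211, 0.0] r [-0.0, -0.0001, 0.0]
d [0.095, 0.211, 0.0] r [-0.0, -0.0001, 0.0]
d [0.095, 0.211, 0.0] r [-0.0, -0.0001, 0.0]
d [0.095, 0.211, 0.0] r [-0.0, -0.0001, 0.0]
d [0.095, 0.211, 0.0] r [-0.0, -0.0001, 0.0]
d [0.095, 0.211, 0.0] r [-0.0, -0.0001, 0.0]
```

View pics/held.png

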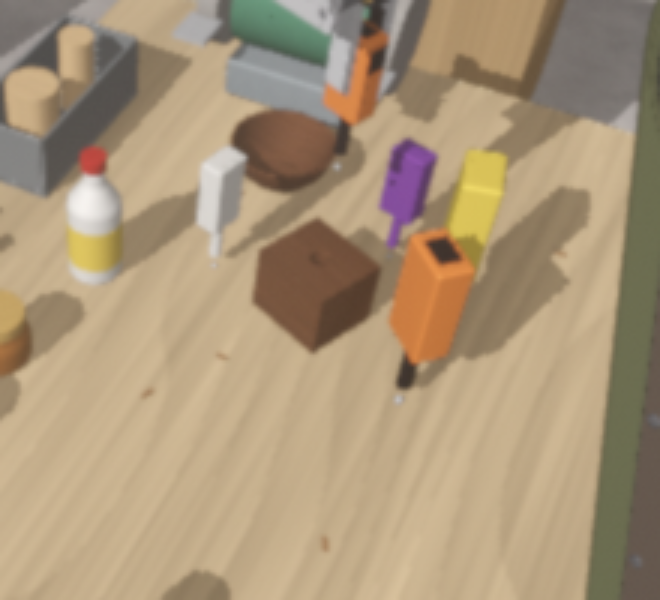

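The probe is held clear of the empty holder, with its tip at crop (337,167). The look-alikes are untouched.

{"api": "step_arm", "payload": {
  "plan": [
    {"dx": 0.05,"dy": 0.1,"dz": 0,"rx": 0,"ry": 0,"rz": 0,"claw": 0.9},
    {"dx": 0.095,"dy": 0.211,"dz": 0,"rx": 0,"ry": 0,"rz": 0,"claw": 0.9},
    {"dx": 0.095,"dy": 0.211,"dz": 0,"rx": 0,"ry": 0,"rz": 0,"claw": 0.9},
    {"dx": 0.095,"dy": 0.211,"dz": 0,"rx": 0,"ry": 0,"rz": 0,"claw": 0.9},
    {"dx": 0.095,"dy": 0.211,"dz": 0,"rx": 0,"ry": 0,"rz": 0,"claw": 0.9},
    {"dx": 0.095,"dy": 0.211,"dz": 0,"rx": 0,"ry": 0,"rz": 0,"claw": 0.9},
    {"dx": 0.095,"dy": 0.211,"dz": 0,"rx": 0,"ry": 0,"rz": 0,"claw": 0.9},
    {"dx": 0.095,"dy": 0.211,"dz": 0,"rx": 0,"ry": 0,"rz": 0,"claw": 0.9},
    {"dx": 0.095,"dy": 0.211,"dz": 0,"rx": 0,"ry": 0,"rz": 0,"claw": 0.9},
    {"dx": 0.095,"dy": 0.211,"dz": 0,"rx": 0,"ry": 0,"rz": 0,"claw": 0.9}
  ]
}}

```text
time_s: 14.65
ee_pos: [0.5017, -0.0725, 0.2925]
eef_rot: [-3.141, -0.002, 2.732]
force: [-0.0, -0.0, -1.9]
grip_width: 0.026
grip_force: 24.9
```

{"api": "step_arm", "payload": {
  "plan": [
    {"dx": 0.095,"dy": 0.211,"dz": 0,"rx": 0,"ry": 0,"rz": 0,"claw": 0.9},
    {"dx": 0.095,"dy": 0.211,"dz": 0,"rx": 0,"ry": 0,"rz": 0,"claw": 0.9},
    {"dx": 0.095,"dy": 0.211,"dz": 0,"rx": 0,"ry": 0,"rz": 0,"claw": 0.9},
    {"dx": 0.095,"dy": 0.211,"dz": 0,"rx": 0,"ry": 0,"rz": 0,"claw": 0.9},
    {"dx": 0.095,"dy": 0.211,"dz": 0,"rx": 0,"ry": 0,"rz": 0,"claw": 0.9},
    {"dx": 0.095,"dy": 0.211,"dz": 0,"rx": 0,"ry": 0,"rz": 0,"claw": 0.9},
    {"dx": 0.095,"dy": 0.211,"dz": 0,"rx": 0,"ry": 0,"rz": 0,"claw": 0.9},
    {"dx": 0.095,"dy": 0.211,"dz": 0,"rx": 0,"ry": 0,"rz": 0,"claw": 0.9},
    {"dx": 0.06,"dy": 0.14,"dz": 0,"rx": 0,"ry": 0,"rz": 0,"claw": 0.9},
    {"dx": 0,"dy": 0,"dz": 0,"rx": 0,"ry": 0,"rz": 0,"claw": 0.9}
  ]
}}

```text
time_s: 15.65
ee_pos: [0.4995, 0.1278, 0.2926]
eef_rot: [-3.14, -0.002, 2.734]
force: [-0.3, -1.1, -1.0]
grip_width: 0.0257
grip_force: 24.9
```

{"api": "step_arm", "payload": {
  "plan": [
    {"dx": 0,"dy": 0,"dz": 0,"rx": 0,"ry": 0,"rz": 0,"claw": 0.9},
    {"dx": 0,"dy": 0,"dz": 0,"rx": 0,"ry": 0,"rz": 0,"claw": 0.9},
    {"dx": 0,"dy": 0,"dz": 0,"rx": 0,"ry": 0,"rz": 0,"claw": 0.9}
  ]
}}

```text
time_s: 15.95
ee_pos: [0.5001, 0.1255, 0.2933]
eef_rot: [-3.141, -0.0, 2.731]
force: [0.1, 0.7, -1.9]
grip_width: 0.0261
grip_force: 24.9
```

```bash
python3 - <<'E'
from h import *
o=telemetry.get_obs();p=o['ee_pos'];print(p,o['eef_rot'],o['grip_width'])
b=viewer.camera('side')
def px(X): q=b['R']@np.array(X)+b['t'];return (q[:2]/q[2]*[b['fx'],b['fy']]+[b['cx'],b['cy']])
tipp=np.array(p)-[0,0,.1076]
print('pred tip px',px(tipp),'spot',px([.502,.193,.115]))
u,v=px((tipp+[0.502,.193,.115])/2).astype(int); l,t=u-50,v-45
print('crop origin',l,t); save(cv2.resize(b['img'][t:t+90,l:l+100],(660,594),interpolation=2),'near.png')
# probe handle axis via orange cloud
W=cloud(b);i=b['img'].astype(int);m=(i[...,0]>150)&(i[...,0]-i[...,2]>100)&(i[...,0]-i[...,1]>60)&(np.linalg.norm(W-p,axis=-1)<.08)
print(m.sum(),np.nanmean(W[m],0))
E
```

```text
[0.50008595 0.1255476  0.29331557] [-3.14089113e+00 -4.65546623e-04  2.73057940e+00] 0.02610665246815398
pred tip px [241.10202938 229.98025223] spot [225.2296756 271.0954704]
crop origin 183 205
268 [0.48940504 0.13916282 0.29120509]
```

View pics/near.png

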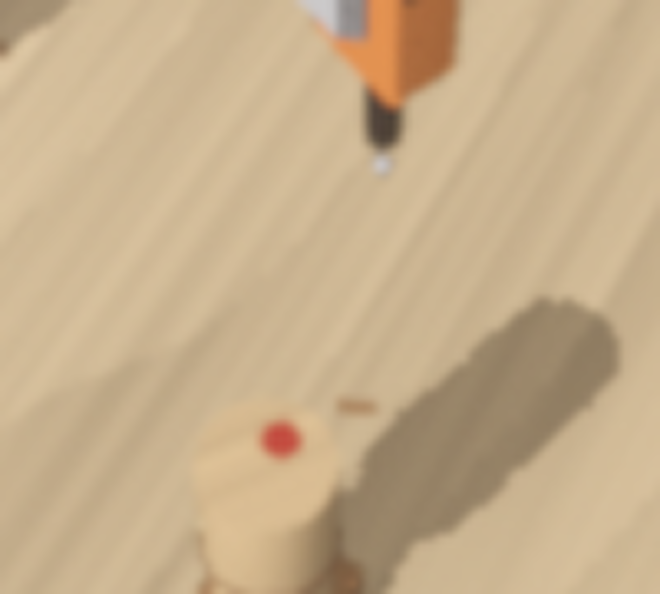

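Tip at px (240.9,230.8), as predicted from the TCP. The spot is at px (225.6,271.7). The base stands upright.

{"api": "step_arm", "payload": {
  "plan": [
    {"dx": 0.042,"dy": 0.104,"dz": 0,"rx": 0,"ry": 0,"rz": 0,"claw": 0.9},
    {"dx": 0.063,"dy": 0.157,"dz": 0,"rx": 0,"ry": 0,"rz": 0,"claw": 0.9},
    {"dx": 0.063,"dy": 0.157,"dz": 0,"rx": 0,"ry": 0,"rz": 0,"claw": 0.9},
    {"dx": 0.063,"dy": 0.157,"dz": 0,"rx": 0,"ry": 0,"rz": 0,"claw": 0.9},
    {"dx": 0.021,"dy": 0.053,"dz": 0,"rx": 0,"ry": 0,"rz": 0,"claw": 0.9},
    {"dx": 0,"dy": 0,"dz": 0.15,"rx": 0,"ry": 0,"rz": 0,"claw": 0.9},
    {"dx": 0,"dy": 0,"dz": 0.2,"rx": 0,"ry": 0,"rz": 0,"claw": 0.9},
    {"dx": 0,"dy": 0,"dz": 0.15,"rx": 0,"ry": 0,"rz": 0,"claw": 0.9},
    {"dx": 0,"dy": 0,"dz": 0.08,"rx": 0,"ry": 0,"rz": 0,"claw": 0.9},
    {"dx": 0,"dy": 0,"dz": 0,"rx": 0,"ry": 0,"rz": 0,"claw": 0.9}
  ]
}}

```text
time_s: 17.0
ee_pos: [0.5017, 0.1937, 0.2346]
eef_rot: [-3.14, -0.002, 2.731]
force: [-0.1, 0.1, -1.3]
grip_width: 0.0262
grip_force: 24.9
```

{"api": "step_arm", "payload": {
  "plan": [
    {"dx": 0,"dy": 0,"dz": 0,"rx": 0,"ry": 0,"rz": 0,"claw": 0.9},
    {"dx": 0,"dy": 0,"dz": 0,"rx": 0,"ry": 0,"rz": 0,"claw": 0.9},
    {"dx": 0,"dy": 0,"dz": 0,"rx": 0,"ry": 0,"rz": 0,"claw": 0.9}
  ]
}}

```text
time_s: 17.3
ee_pos: [0.5021, 0.1939, 0.236]
eef_rot: [3.142, 0.0, 2.732]
force: [0.6, -0.0, -0.8]
grip_width: 0.0258
grip_force: 24.9
```

```bash
cat > look.py <<'E'
from h import *
import sys
o=telemetry.get_obs();p=np.array(o['ee_pos']);print(p,o['eef_rot'],o['force'])
b=viewer.camera('side')
def px(X): q=b['R']@np.array(X)+b['t'];return (q[:2]/q[2]*[b['fx'],b['fy']]+[b['cx'],b['cy']])
print('tip pred',px(p-[0,0,.1076]),'spot',px([.502,.193,.115]),px([.502,.193,.115])+0)
l,t=200,245; save(cv2.resize(b['img'][t:t+50,l:l+50],(600,600),interpolation=2),sys.argv[1])
print('z',plan([.502,.193,p[2]],2.7306,1))
E
python3 look.py near2.png
```

```text
[0.50212374 0.19390098 0.2359535 ] [3.14156196e+00 3.14841466e-04 2.73158704e+00] [ 0.5888216  -0.02565369 -0.83583808]
tip pred [224.82290055 268.40511976] spot [225.2296756 271.0954704] [225.2296756 271.0954704]
rotdeg [-0.01  0.01  0.06] dist [-0.0001 -0.0009  0.0001]
d [-0.003, -0.008, -0.001] r [-0.0001, 0.0001, 0.0006]
z None
```

View pics/near2.png

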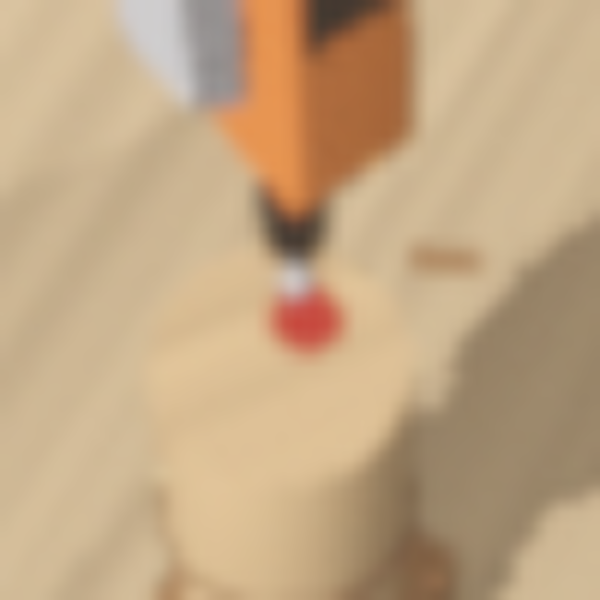

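The tip hovers just above the spot (tip end about crop (293,300), spot centre (307,322)). I'll go a bit lower and check the lateral offset.

{"api": "step_arm", "payload": {
  "plan": [
    {"dx": 0,"dy": -0.005,"dz": 0.05,"rx": 0,"ry": 0,"rz": 0,"claw": 0.9},
    {"dx": 0,"dy": 0,"dz": 0.03,"rx": 0,"ry": 0,"rz": 0,"claw": 0.9},
    {"dx": 0,"dy": 0,"dz": 0.015,"rx": 0,"ry": 0,"rz": 0,"claw": 0.9},
    {"dx": 0,"dy": 0,"dz": 0,"rx": 0,"ry": 0,"rz": 0,"claw": 0.9},
    {"dx": 0,"dy": 0,"dz": 0,"rx": 0,"ry": 0,"rz": 0,"claw": 0.9}
  ]
}}

```text
time_s: 17.85
ee_pos: [0.5018, 0.1934, 0.2258]
eef_rot: [-3.141, -0.0, 2.732]
force: [0.0, 0.1, -1.6]
grip_width: 0.0258
grip_force: 24.9
```

```bash
sed -i 's/l,t=200,245/l,t=210,255/; s/t+50,l:l+50/t+30,l:l+30/' look.py; cat >> look.py <<'E'
c=np.array([.502,.193,.115]);print('J px/mm x,y,z',[(px(c+np.eye(3)[k]*.001)-px(c)).round(3).tolist() for k in range(3)])
i=b['img'].astype(int)[255:285,210:240];m=(i[...,0]>140)&(i[...,1]<110);v,u=np.nonzero(m);print('red',u.mean()+210,v.mean()+255,m.sum(),u.min()+210,u.max()+210,v.min()+255,v.max()+255)
a=viewer.camera('top');W=cloud(a)
i=a['img'].astype(int);m=(i[...,0]>140)&(i[...,1]<105)&(i[...,2]<105)&(np.linalg.norm(W-c,axis=-1)<.03);print('top red',m.sum(),np.nanmean(W[m],0) if m.any() else '')
E
python3 look.py near3.png
```

```text
[0.50175195 0.1934143  0.22582744] [-3.14097549e+00 -4.44022312e-04  2.73158319e+00] [ 0.04028631  0.09770731 -1.64657238]
tip pred [225.19987952 270.58002781] spot [225.2296756 271.0954704] [225.2296756 271.0954704]
rotdeg [-0.03 -0.02  0.06] dist [ 0.0002 -0.0004 -0.0001]
d [-0.004, -0.003, 0.001] r [-0.0003, -0.0002, 0.0006]
z None
J px/mm x,y,z [[-0.405, -0.199], [-0.231, 0.37], [-0.011, -0.222]]
red 228.84782608695653 259.7826086956522 46 223 233 255 273
top red 0
```

View pics/near3.png

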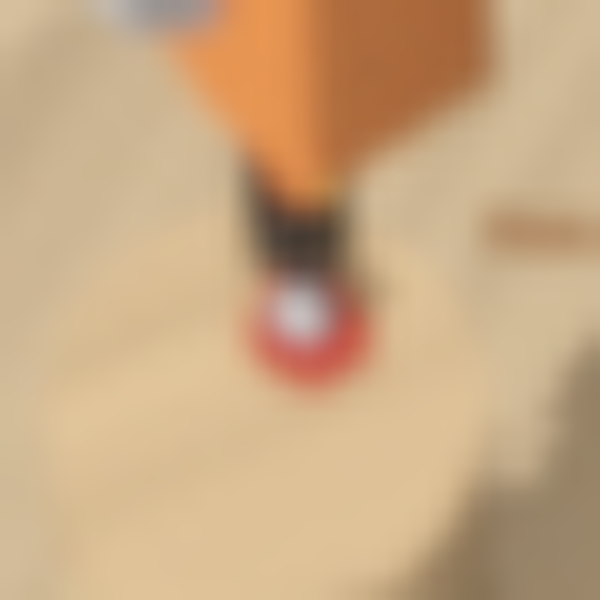

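{"api": "step_arm", "payload": {
  "plan": [
    {"dx": 0,"dy": -0.0076,"dz": 0,"rx": 0,"ry": 0,"rz": 0,"claw": 0.9},
    {"dx": 0,"dy": 0,"dz": 0.01,"rx": 0,"ry": 0,"rz": 0,"claw": 0.9},
    {"dx": 0,"dy": 0,"dz": 0.01,"rx": 0,"ry": 0,"rz": 0,"claw": 0.9},
    {"dx": 0,"dy": 0,"dz": 0,"rx": 0,"ry": 0,"rz": 0,"claw": 0.9},
    {"dx": 0,"dy": 0,"dz": 0,"rx": 0,"ry": 0,"rz": 0,"claw": 0.9}
  ]
}}

```text
time_s: 18.45
ee_pos: [0.5014, 0.1927, 0.2238]
eef_rot: [-3.141, -0.001, 2.732]
force: [0.3, -0.7, -2.2]
grip_width: 0.026
grip_force: 24.9
```

{"api": "step_arm", "payload": {
  "plan": [
    {"dx": 0,"dy": 0,"dz": 0.01,"rx": 0,"ry": 0,"rz": 0,"claw": 0.9},
    {"dx": 0,"dy": 0,"dz": 0,"rx": 0,"ry": 0,"rz": 0,"claw": 0.9},
    {"dx": 0,"dy": 0,"dz": 0,"rx": 0,"ry": 0,"rz": 0,"claw": 0.9}
  ]
}}

```text
time_s: 18.75
ee_pos: [0.5015, 0.1927, 0.2229]
eef_rot: [-3.141, -0.0, 2.732]
force: [-0.2, 0.7, -0.7]
grip_width: 0.0257
grip_force: 24.9
```

{"api": "step_arm", "payload": {
  "plan": [
    {"dx": 0,"dy": 0,"dz": 0.01,"rx": 0,"ry": 0,"rz": 0,"claw": 0.9},
    {"dx": 0,"dy": 0,"dz": 0,"rx": 0,"ry": 0,"rz": 0,"claw": 0.9},
    {"dx": 0,"dy": 0,"dz": 0,"rx": 0,"ry": 0,"rz": 0,"claw": 0.9}
  ]
}}

```text
time_s: 19.05
ee_pos: [0.5015, 0.1927, 0.2219]
eef_rot: [-3.141, -0.0, 2.732]
force: [-0.2, 0.0, 0.1]
grip_width: 0.0257
grip_force: 24.9
```

{"api": "step_arm", "payload": {
  "plan": [
    {"dx": 0,"dy": 0,"dz": 0.01,"rx": 0,"ry": 0,"rz": 0,"claw": 0.9},
    {"dx": 0,"dy": 0,"dz": 0,"rx": 0,"ry": 0,"rz": 0,"claw": 0.9},
    {"dx": 0,"dy": 0,"dz": 0,"rx": 0,"ry": 0,"rz": 0,"claw": 0.9}
  ]
}}

```text
time_s: 19.35
ee_pos: [0.5014, 0.1927, 0.2208]
eef_rot: [-3.141, -0.0, 2.732]
force: [0.5, 0.4, 0.2]
grip_width: 0.0258
grip_force: 24.9
```

{"api": "step_arm", "payload": {
  "plan": [
    {"dx": 0,"dy": 0,"dz": 0.01,"rx": 0,"ry": 0,"rz": 0,"claw": 0.9},
    {"dx": 0,"dy": 0,"dz": 0,"rx": 0,"ry": 0,"rz": 0,"claw": 0.9},
    {"dx": 0,"dy": 0,"dz": 0,"rx": 0,"ry": 0,"rz": 0,"claw": 0.9}
  ]
}}

```text
time_s: 19.65
ee_pos: [0.5014, 0.1927, 0.2198]
eef_rot: [-3.141, -0.0, 2.732]
force: [0.2, 0.3, 0.6]
grip_width: 0.026
grip_force: 24.9
```

{"api": "step_arm", "payload": {
  "plan": [
    {"dx": 0,"dy": 0,"dz": 0.01,"rx": 0,"ry": 0,"rz": 0,"claw": 0.9},
    {"dx": 0,"dy": 0,"dz": 0.01,"rx": 0,"ry": 0,"rz": 0,"claw": 0.9},
    {"dx": 0,"dy": 0,"dz": 0.01,"rx": 0,"ry": 0,"rz": 0,"claw": 0.9},
    {"dx": 0,"dy": 0,"dz": 0,"rx": 0,"ry": 0,"rz": 0,"claw": 0.9},
    {"dx": 0,"dy": 0,"dz": 0,"rx": 0,"ry": 0,"rz": 0,"claw": 0.9},
    {"dx": 0,"dy": 0,"dz": 0,"rx": 0,"ry": 0,"rz": 0,"claw": 0.9}
  ]
}}

```text
time_s: 20.25
ee_pos: [0.5014, 0.1927, 0.2169]
eef_rot: [-3.141, -0.0, 2.732]
force: [0.4, -0.3, 2.6]
grip_width: 0.026
grip_force: 24.9
```

```bash
python3 look.py press.png; python3 - <<'E'
from h import *
F=[];Z=[]
for _ in range(24):
    viewer.camera('top');o=telemetry.get_obs();F.append(o['force'][2]);Z.append(o['ee_pos'][2])
print(np.mean(F),np.std(F),np.mean(Z))
E
```

```text
[0.5014219  0.19270037 0.21686194] [-3.14099024e+00 -4.10026787e-04  2.73161963e+00] [ 0.38682791 -0.25983155  2.61226487]
tip pred [225.5928726  272.36712141] spot [225.2296756 271.0954704] [225.2296756 271.0954704]
rotdeg [-0.03 -0.03  0.06] dist [0.0006 0.0003 0.    ]
d [-0.004, 0.005, -0.0] r [-0.0004, -0.0003, 0.0006]
z None
J px/mm x,y,z [[-0.405, -0.199], [-0.231, 0.37], [-0.011, -0.222]]
red 229.046875 260.328125 64 223 233 255 273
top red 0 
1.809538725148388 0.41748331914738185 0.216804609299365
```

View pics/press.png

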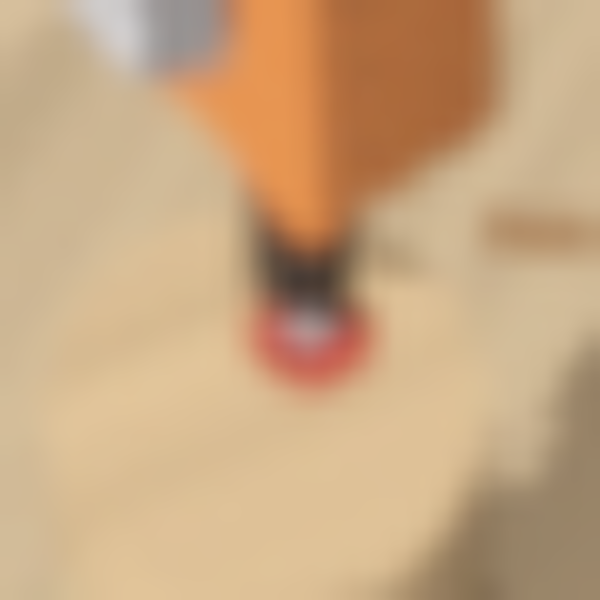

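The steel tip sits in the middle of the red spot (crop (308,335)). It is pushed in about 6 mm, and the measured press is about 3.2 N.

```bash
python3 -c "
from station import hand_in
print(hand_in())"
```

```text
the job is handed in; nothing more can be done
None
```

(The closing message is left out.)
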